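# Set a coil and its solenoid body ready for wiring

### The arm

A 7-joint arm with a two-finger parallel gripper is mounted at the origin on a cart in front of the work surface, level with it; the furniture and walls round the work are solid. World frame = base frame: x ahead of the robot, y to its left, z up, the work surface at z = 0. Lengths are in m, angles in rad, forces in N, time in s.
With the tool pointing down it reaches from about 0.35 to 0.9 m from the base axis. Payload 7.2 kg.
Tool frame: the origin (TCP) lies midway between the tips of the shut fingers; the grasp point (between the pads) lies 19 mm behind it; z points along the fingers, y is the direction in which the jaws open and shut (so a half turn about z gives the same grasp; the last joint's range is limited). The gripper opens to 85 mm and grips with 20 to 120 N. Pads are 22 mm wide; open, the fingers measure 114 mm over their backs; the gripper's body (76 mm by 85 mm) begins 54 mm behind the grasp point. The pads swing forward as they close: fully open they stand 13 mm farther back than shut.
Start: joints at [-1.338, 0.411, -0.013, 1.596, 0.006, 1.134, -0.082], TCP at [0.185, 0.597, 0.231] pointing down, gripper open.
Joint ranges: [-2.95, 2.95], [-0.29, 1.99], [-1.47, 1.44], [0.14, 2.54], [-1.03, 4.17], [0.13, 1.85], [-2.86, 2.86]. Speed limits (rad/s): [2.39, 2.39, 3.01, 3.01, 3.14, 3.14, 3.14].

### API

Orientations are given as a unit quaternion [w, x, y, z].
In Python, from cell import env gives the robot as it stands.
- The arm moves only by the tool apply_moves, never from a script. Its argument "steps" is one flat list of numbers, 5 for each row, row after row: the shift along the tool's x, y, z in cm, then the turn about the tool's z in degrees, then the closure, from 0 (fully open) to 1 (shut). In form: [tx, ty, tz, yaw, claw, tx, ty, tz, yaw, claw, ...]. A call has 1 to 12 rows; each row is the pose to reach, as a shift and turn from the pose commanded when the call began, along the tool's axes at that moment; what a row does not reach only later rows make up. A row lasts 1/8 s, in which the tool goes at most 62.5 mm and 10.7 degrees, less where a joint would pass 70% of its speed; a pose out of reach is approached as far as the arm can. A call with a gripper value outside its range is refused whole. The fingers move at their own pace and stop on an object; the grip force is fixed at half the most. Time passes only in rows, so rows that repeat a pose let the fingers close. It gives the time, the measured TCP pose, the force and the opening at its end, in the units of the state.
- env.observe(): the state, without advancing time (a new reading comes with each control period).
- env.read_camera(name): name is "scene" or "top"; returns the picture (384x512x3 uint8, blue, green, red); there is no depth.
- env.camera_params(name): a dict with "vertical_fov" (degrees; the focal length in pixels is half the picture's height over the tangent of half this angle, whatever the lens; pixels are square), "cx", "cy" (the principal point, pixels), "extrinsics" (4x4, takes a point from world to camera coordinates). Camera axes: x right, y down, z forward; pixel columns grow to the right and rows downward; lengths in m; the calibration is good to about 2 mm. A picture is of the moment at which its call begins. camera_params takes no time and is no camera call.
- env.sign_off(): hands the job in, once; it reports no verdict.
The state is a dict: "t": time; "joint_positions": joint angles; "joint_velocities": joint speeds; "joint_efforts": joint torques, N m; "eef_pos": TCP position; "ee_rot": TCP orientation; "ft_force": force on the tool from outside, world axes, zero at the start; "torque": the same for the moment, N m; "opening": finger opening in m.
Only numpy, scipy, OpenCV 4.12 (cv2) and the standard library are available. Lean on these libraries where they do the work, as an engineer would, in place of code of your own. Each camera call takes 0.05 s, during which the arm holds its last target.

### The job

Get the big solenoid coil and the solenoid body ready for wiring. Roll the coil along its rubber mat, without lifting it, until its terminals face straight up, and leave it resting there on the mat. Slide the brown solenoid body over the bench from the yellow disc to the green disc, upright and without lifting it, so that its foot stands wholly on the green disc; do not disturb the other things on the bench.

Things in the scene. Friction and masses are not known exactly. Their poses are not given: they have to be found in the camera images.
- coil_center (a point): Centre, on the axis, of the loose coil: 84 mm long, lying across the mat, 60 mm white flanges 7 mm thick at its ends (it rolls on them), 55 mm copper winding between. Black terminal pad, 2 brass screws, in the winding's side, below flange height; a black line on each end face points to it. z: coil axis; x: from axis to terminals. 0.35 kg, rolls easily, coasts a little, stays once at rest.
- mat_center (a point): middle of the top of the black rubber mat, fixed on the bench, 120 x 360 mm, 4 mm thick. z up, y along the mat's length, which is the way the coil rolls; x across it, roughly away from the robot. The coil's axis lies across the mat at the start.
- solenoid_center (a point): Loose brown solenoid body standing upright on a round foot of 70 mm diameter, 30 mm high; on it an upright tube of 38 mm diameter, up to 103 mm total height, its axis about 2 mm off the foot's middle along -y. Origin on the foot's axis, half-way up (51.5 mm). z up. About 0.42 kg. Starts on the yellow disc.
- green_disc: flat green vinyl disc on the bench, 100 mm diameter, 1 mm thick and no obstacle, the place for the solenoid body. Origin at its centre.
- yellow_disc: flat yellow vinyl disc, 100 mm diameter, where the solenoid body stands at the start. Origin at its centre.
- driver: bystander: screwdriver with orange handle, 174 mm long, lying on the bench. Origin under its middle, y axis towards the handle.
- reel: bystander: reel of solder wire, 58 mm across, 53 mm high. Origin under it.
- carton: bystander: small brown carton, 67 x 78 x 74 mm. Origin under its middle.
- tape: bystander: roll of yellow tape, 64 mm across, 18 mm high, lying flat. Origin under its middle.

How it is judged:
At the end, for the whole second after the job is handed in: The coil rests on the mat with its terminals within 15 degrees of straight up (its centre over the mat, at most 40 mm from the mat's long centre line and 170 mm from its middle); the solenoid body stands upright on the bench with its centre within 17 mm of the green disc's centre (angle between coil_center's own x axis and vertical below 0.26 rad and y of coil_center in the frame of mat_center between -0.17 and 0.17 m and x of coil_center in the frame of mat_center between -0.04 and 0.04 m and z of coil_center in the frame of mat_center between 0.026 and 0.034 m and horizontal distance between solenoid_center and green_disc below 0.017 m and angle between solenoid_center's own z axis and vertical below 0.1 rad and height (world z) of solenoid_center below 0.056 m); the robot touches nothing.
It fails at once if the coil was lifted (its centre more than 48 mm above the bench, 14 mm over its resting height) (height (world z) of coil_center above 0.048 m).
It fails at once if the solenoid body was lifted (more than 10 mm) or tipped (more than 17 degrees) (height (world z) of solenoid_center above 0.0615 m or angle between solenoid_center's own z axis and vertical above 0.3 rad).
It fails at once if a bystander (screwdriver, reel, carton or tape) was moved by more than 30 mm (distance of any of driver, reel, carton, tape from where it was at the start of the episode above 0.03 m).
It also fails if it takes over 70 s, if anything falls off the work surface, if the arm or the gripper's body presses on something with over 40 N, if the wrist force passes 120 N, or if a joint passes its speed limit or range.

## Working session

There is one attempt and no reset: what is moved stays moved. The work goes in short steps, Python scripts to look and compute and a tool call to move; the robot and the scene stay as the last step left them, time stands still between calls to the robot, and variables do not carry over. Pictures are saved under pics/ and viewed, and the job is handed in when it is done.

Besides the shell and the picture viewer there is one more tool, called after "Call:" as a command line: name --argument value ..., lists and objects as JSON in quotes. apply_moves: Moves the arm, as the interface text tells. Its arguments: {"type":"object","properties":{"steps":{"type":"array"}},"required":["steps"]}

```bash
ls; mkdir -p pics
python3 - <<'E'
from cell import env
import cv2,numpy as np
for n in("scene","top"):
    im=env.read_camera(n); cv2.imwrite(f"pics/{n}0.png",im)
    p=env.camera_params(n); print(n,{k:(np.round(v,4).tolist()) for k,v in p.items() if not isinstance(v,str)})
o=env.observe()
for k,v in o.items(): print(k,np.round(v,4))
E
```

```text
pics
scene {'vertical_fov': 43.7129, 'cx': 268.4174, 'cy': 193.4065, 'extrinsics': [[0.794, -0.608, 0.0032, -0.4586], [-0.2894, -0.3826, -0.8774, 0.2257], [0.5347, 0.6957, -0.4797, 1.1077], [0.0, 0.0, 0.0, 1.0]]}
top {'vertical_fov': 42.594, 'cx': 246.7541, 'cy': 185.4521, 'extrinsics': [[-0.0065, -0.9998, 0.0193, -0.0234], [-0.9811, 0.0026, -0.1937, 0.5491], [0.1936, -0.0202, -0.9809, 1.4051], [0.0, 0.0, 0.0, 1.0]]}
t 0.1
joint_positions [-1.3382  0.4118 -0.0127  1.597   0.0056  1.1343 -0.0822]
joint_velocities [ 0.0002 -0.0008  0.0006 -0.0016  0.0017 -0.0006  0.0014]
joint_efforts [ 2.40000e-03 -6.01833e+01  6.84200e-01 -3.00086e+01  1.41000e-02
  6.40000e-03 -0.00000e+00]
eef_pos [0.1851 0.5965 0.2305]
ee_rot [-1.000e-04  1.498e-01  9.887e-01 -7.000e-04]
ft_force [-0.3792 -0.3954  0.6715]
torque [ 0.0152 -0.0115 -0.0158]
opening 0.0857
```

View pics/scene0.png

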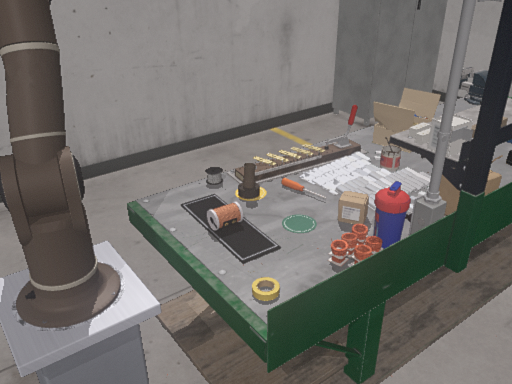

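View pics/top0.png

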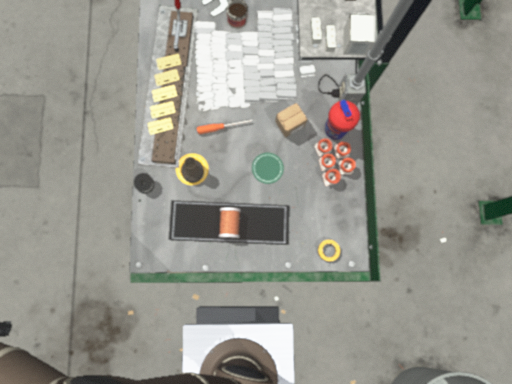

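The scene view shows the coil at about (225,215) on the mat, the solenoid body at (250,180) on the yellow disc, and the green disc at (298,224). In the top view, the mat spans (170,200)–(288,244), with the coil at (230,222), the yellow disc at (193,169) and the green disc at (267,167). I'll measure these and zoom in on the coil.

```bash
cat > h.py <<'E'
import numpy as np,cv2
from cell import env
def cam(n):
    p=env.camera_params(n); f=192/np.tan(np.radians(p["vertical_fov"])/2)
    K=np.array([[f,0,p["cx"]],[0,f,p["cy"]],[0,0,1]]); return K,np.array(p["extrinsics"])
def ray(n,uv):
    K,E=cam(n);R,t=E[:3,:3],E[:3,3]
    d=R.T@np.linalg.solve(K,[uv[0],uv[1],1]); return -R.T@t,d
def onz(n,uv,z):
    c,d=ray(n,uv); return c+d*(z-c[2])/d[2]
def proj(n,P):
    K,E=cam(n); q=K@(E[:3,:3]@np.asarray(P,float)+E[:3,3]); return q[:2]/q[2]
def tri(a,b):
    c1,d1=ray("top",a);c2,d2=ray("scene",b)
    s=np.linalg.lstsq(np.c_[d1,-d2],c2-c1,rcond=None)[0]
    p,q=c1+d1*s[0],c2+d2*s[1]; return (p+q)/2,np.linalg.norm(p-q)
def zoom(im,x0,y0,x1,y1,k,fn): cv2.imwrite(fn,cv2.resize(im[y0:y1,x0:x1],None,fx=k,fy=k,interpolation=cv2.INTER_CUBIC))
def blobs(mask,mn=15):
    n,l,s,c=cv2.connectedComponentsWithStats(mask.astype(np.uint8))
    return [(np.round(c[i],1).tolist(),s[i].tolist()) for i in range(1,n) if s[i,4]>=mn]
E
python3 - <<'E'
from h import *
t=cv2.imread("pics/top0.png");s=cv2.imread("pics/scene0.png")
print(env.camera_params("top").keys())
zoom(s,175,145,345,265,4.5,"pics/s0z.png"); zoom(t,130,105,350,270,3.6,"pics/t0z.png")
h=cv2.cvtColor(t,cv2.COLOR_BGR2HSV);H,S,V=h[...,0],h[...,1],h[...,2]
for nm,m in dict(yellow=(H>18)&(H<34)&(S>140)&(V>120),green=(H>60)&(H<95)&(S>90),copper=(H<18)&(S>110)&(V>90)).items():
    for c,b in blobs(m,40): print(nm,c,b,np.round(onz("top",c,0.001 if nm!="copper" else .034),4))
for c in [(170,201),(174,201),(288,206),(288,244),(169,241)]: print(c,np.round(onz("top",c,.004),3))
E
```

```text
dict_keys(['vertical_fov', 'cx', 'cy', 'extrinsics'])
green [470.7, 8.5] [461, 0, 20, 19, 251] [ 1.1596e+00 -7.7860e-01  1.0000e-03]
green [375.6, 73.0] [366, 65, 20, 22, 128] [ 0.929  -0.4461  0.001 ]
green [496.9, 209.1] [481, 197, 31, 26, 479] [ 0.4833 -0.7954  0.001 ]
green [374.1, 258.5] [370, 230, 9, 50, 229] [ 0.3351 -0.4075  0.001 ]
copper [343.4, 117.4] [329, 101, 31, 30, 560] [ 0.7671 -0.3273  0.034 ]
copper [209.2, 127.8] [197, 124, 27, 10, 184] [0.7336 0.0879 0.034 ]
copper [325.2, 144.8] [318, 139, 14, 13, 97] [ 0.6792 -0.2674  0.034 ]
copper [343.3, 148.1] [337, 142, 14, 14, 99] [ 0.6687 -0.3226  0.034 ]
copper [328.5, 159.5] [322, 154, 14, 14, 102] [ 0.6328 -0.2758  0.034 ]
copper [348.0, 163.9] [341, 158, 14, 14, 110] [ 0.6189 -0.3348  0.034 ]
copper [333.3, 175.5] [325, 169, 16, 15, 117] [ 0.5829 -0.2884  0.034 ]
copper [228.9, 221.7] [220, 211, 19, 23, 397] [0.4438 0.0273 0.034 ]
(170, 201) [0.511 0.207 0.004]
(174, 201) [0.511 0.194 0.004]
(288, 206) [ 0.495 -0.152  0.004]
(288, 244) [ 0.379 -0.149  0.004]
(169, 241) [0.39  0.207 0.004]
```

View pics/s0z.png

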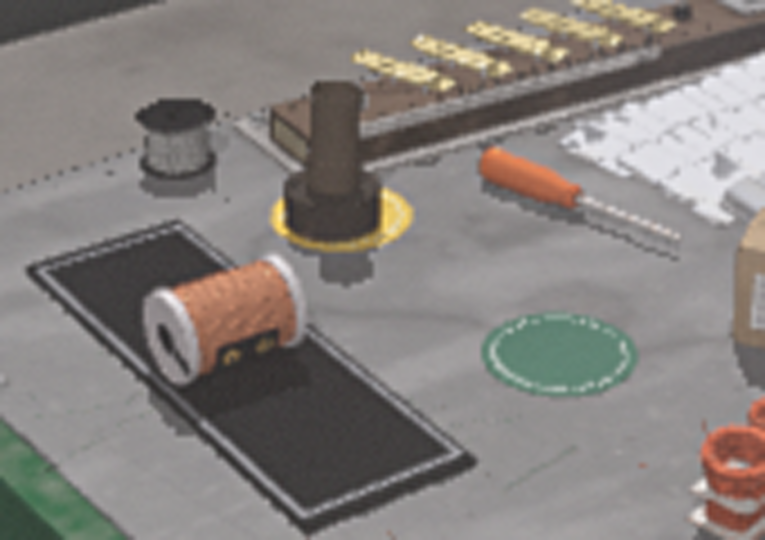

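View pics/t0z.png

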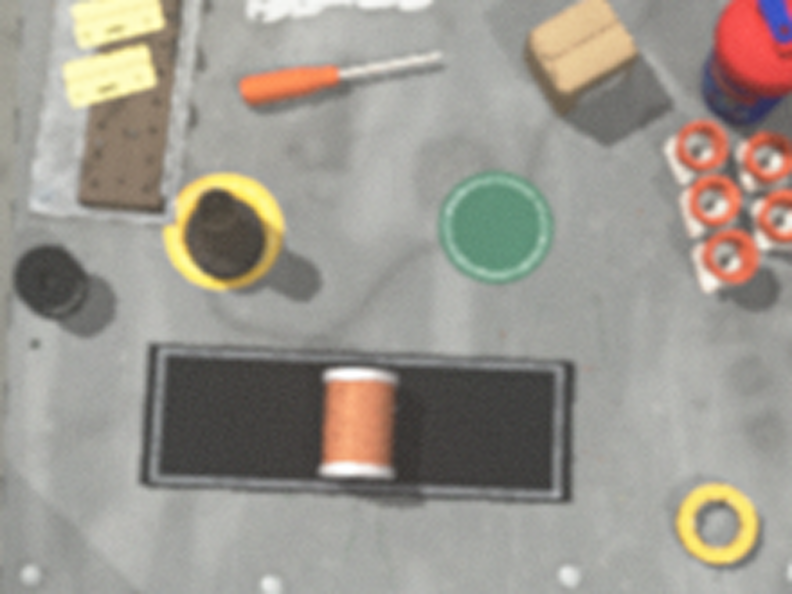

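The zoomed scene view shows the terminal pad at about (250,345), which faces -y and downward. The near face's black line runs from about (165,330) to (188,370). The top zoom shows the solenoid tube right beside the rail board on the left, so I'll keep the jaws along x there. Next I'll measure exact positions.

Run:
```python
from h import *
t=cv2.imread("pics/top0.png");s=cv2.imread("pics/scene0.png")
for n in("top","scene"):
    E=cam(n)[1]; print(n,"campos",np.round(-E[:3,:3].T@E[:3,3],3))
for nm,im in(("top",t),("scene",s)):
    h=cv2.cvtColor(im,cv2.COLOR_BGR2HSV);H,S,V=[h[...,i].astype(int) for i in range(3)]
    pts=dict(top=[(267,167),(193,157),(190,170),(230,205),(230,215),(200,222)],scene=[(298,224),(262,193),(249,175),(212,215),(225,217),(250,235)])[nm]
    for p in pts: print(nm,p,h[p[1],p[0]],im[p[1],p[0]])
    reg=np.zeros(im.shape[:2],bool)
    if nm=="top": reg[100:265,130:350]=1
    else: reg[140:320,175:350]=1
    for k,m in dict(yellow=(H>18)&(H<34)&(S>100)&(V>90),green=(H>60)&(H<95)&(S>60),copper=(H<16)&(S>90)&(V>90),brown=(V<75)&(H<22)&(S>40),dark=V<62,white=(S<30)&(V>190)).items():
        for c,b in blobs(m&reg,25): print(nm,k,c,b,np.round(onz(nm,c,0.001 if k!="copper" else .034),4))
```

```text
top campos [0.267 0.004 1.485]
scene campos [-0.163 -0.963  0.731]
top (267, 167) [ 75  83 145] [122 145  98]
top (193, 157) [ 24 138 236] [108 209 236]
top (190, 170) [21 46 77] [63 73 77]
top (230, 205) [ 45   5 100] [ 98 100  99]
top (230, 215) [ 10 130 232] [114 155 232]
top (200, 222) [15 24 65] [59 62 65]
top yellow [192.4, 167.8] [176, 153, 33, 32, 397] [0.6154 0.1405 0.001 ]
top yellow [328.7, 250.4] [318, 240, 22, 22, 240] [ 0.36   -0.2718  0.001 ]
top green [267.7, 167.0] [253, 153, 30, 30, 551] [ 0.6175 -0.0922  0.001 ]
top copper [338.5, 118.2] [328, 101, 22, 30, 387] [ 0.7645 -0.312   0.034 ]
top copper [209.4, 127.9] [197, 123, 27, 11, 199] [0.7333 0.0872 0.034 ]
top copper [326.8, 152.5] [318, 138, 18, 30, 245] [ 0.6548 -0.2714  0.034 ]
top copper [343.0, 147.9] [337, 141, 13, 15, 116] [ 0.6693 -0.3217  0.034 ]
top copper [344.7, 164.0] [340, 157, 10, 15, 80] [ 0.6186 -0.3247  0.034 ]
top copper [333.3, 175.4] [325, 168, 16, 16, 141] [ 0.5832 -0.2884  0.034 ]
top copper [228.9, 221.8] [219, 211, 21, 23, 433] [0.4435 0.0273 0.034 ]
top dark [243.2, 226.0] [240, 213, 9, 
[... 1452 characters left out ...]
153] [0.7095 0.0518 0.034 ]
scene copper [227.2, 212.7] [214, 203, 26, 25, 360] [0.452  0.0276 0.034 ]
scene copper [341.1, 244.9] [331, 233, 19, 23, 306] [ 0.5954 -0.2801  0.034 ]
scene copper [337.1, 259.3] [332, 256, 13, 7, 45] [ 0.5442 -0.3176  0.034 ]
scene brown [267.2, 174.9] [261, 173, 15, 6, 35] [0.7276 0.2027 0.001 ]
scene dark [213.2, 169.5] [206, 168, 16, 5, 39] [0.6027 0.3502 0.001 ]
scene dark [229.9, 228.7] [214, 219, 33, 19, 287] [ 0.4395 -0.0031  0.001 ]
scene dark [245.3, 259.1] [234, 254, 23, 9, 31] [ 0.3924 -0.1454  0.001 ]
scene dark [338.9, 311.6] [317, 297, 33, 23, 296] [ 0.4457 -0.4264  0.001 ]
scene white [331.4, 174.7] [300, 156, 50, 38, 1000] [0.9041 0.0713 0.001 ]
```

Run:
```python
from h import *
t=cv2.imread("pics/top0.png");s=cv2.imread("pics/scene0.png")
M={}
for n,cs in dict(top=[(171.7,200.6),(289.4,205.3),(288.3,244.4),(169.4,240)],scene=[(215,193.9),(280.6,247.7),(243.4,263.9),(181.2,204.6)]).items():
    P=np.array([onz(n,c,.004) for c in cs]); print(n,np.round(P[:,:2],3).tolist(),"c",np.round(P.mean(0)[:2],4),"len",np.round([np.linalg.norm(P[0]-P[1]),np.linalg.norm(P[1]-P[2])],3))
    d=P[0]-P[1]+P[3]-P[2]; print("  ydir ang from +y (deg, ccw)",np.degrees(np.arctan2(-d[0],d[1])))
print("flange tops",np.round(onz("top",(228.2,208.3),.064),4),np.round(onz("top",(227.4,235.1),.06),4))
print("coil tri",tri((228.9,221.8),(227.2,212.7)))
# discs by outline: ellipse fits of filled color+ring mask
for n,im,g in(("top",t,(267,167)),("scene",s,(299,223))):
    h=cv2.cvtColor(im,cv2.COLOR_BGR2HSV)
    for nm,m,cc in(("green",(h[...,0]>55)&(h[...,0]<100)&(h[...,1]>35),g),("yellow",(h[...,0]>17)&(h[...,0]<36)&(h[...,1]>75)&(h[...,2]>100),(193,168) if n=="top" else (253,193))):
        m=m.astype(np.uint8); r=np.zeros_like(m); r[cc[1]-26:cc[1]+27,cc[0]-26:cc[0]+27]=1
        c=max(cv2.findContours(m*r,cv2.RETR_EXTERNAL,cv2.CHAIN_APPROX_NONE)[0],key=len)
        e=cv2.fitEllipse(cv2.convexHull(c)); p=onz(n,e[0],.001); print(n,nm,np.round(e[0],1),np.round(e[1],1),np.round(p,4))
zoom(s,200,195,250,235,16,"pics/s0c.png"); zoom(t,165,140,220,195,10,"pics/t0s.png"); zoom(s,225,150,275,205,10,"pics/s0s.png")
```

```text
top [[0.513, 0.201], [0.497, -0.156], [0.378, -0.15], [0.393, 0.206]] c [0.4452 0.0251] len [0.358 0.119]
  ydir ang from +y (deg, ccw) -2.451484311546515
scene [[0.511, 0.19], [0.492, -0.164], [0.375, -0.162], [0.393, 0.194]] c [0.4429 0.0147] len [0.355 0.118]
  ydir ang from +y (deg, ccw) -2.982526414493446
flange tops [0.4793 0.0288 0.064 ] [0.4017 0.0311 0.06  ]
coil tri (array([0.44642047, 0.02549642, 0.03633339]), np.float64(0.0073079474855822545))
top green [267.3 167.7] [31.2 31.9] [ 0.6152 -0.091   0.001 ]
top yellow [191.8 168.8] [32.3 33.3] [0.6121 0.1424 0.001 ]
scene green [299.  223.5] [18.1 34.1] [ 0.6116 -0.099   0.001 ]
scene yellow [250.4 192.9] [14.9 31.5] [0.6072 0.133  0.001 ]
```

View pics/s0c.png

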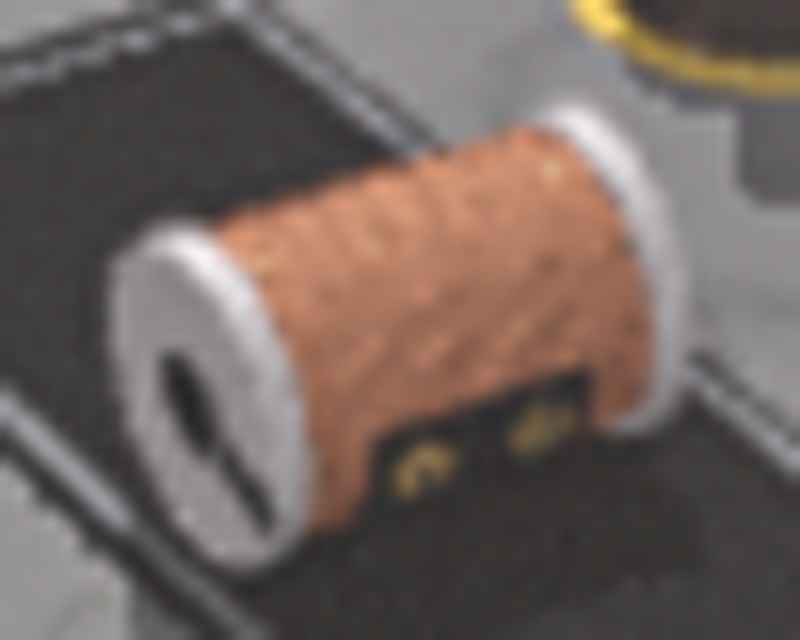

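View pics/t0s.png

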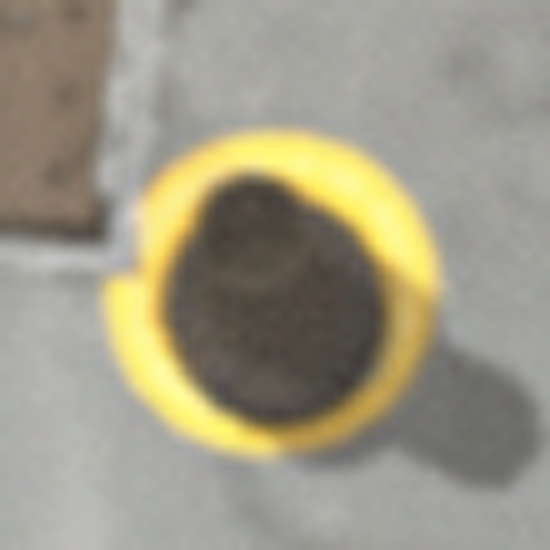

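View pics/s0s.png

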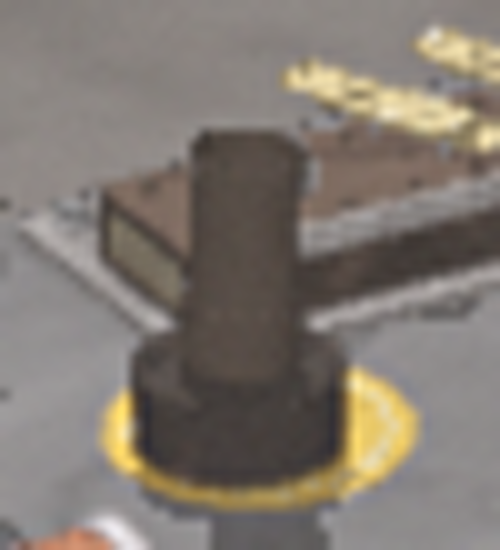

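Run:
```python
from h import *
nx=np.array([.999,-.043,0]); C=np.array([.4435,.0273,.034]); 
def face(uv,off=-.042,n="scene",nrm=nx,C=C):
    c,d=ray(n,uv); k=((C+off*nrm-c)@nrm)/(d@nrm); return c+k*d
z=lambda x,y:(200+x/16,195+y/16)
P=[face(z(*p)) for p in [(190,398),(270,525),(165,355),(110,330),(275,470),(175,235),(235,565)]]
print(np.round(P,4))
d=P[1]-P[0]; print("line ang above horiz toward -y",np.degrees(np.arctan2(d[2],-d[1])),np.linalg.norm(d))
print("proj C face",proj("scene",C-.042*nx), "C top",proj("top",C))
z=lambda x,y:(165+x/10,140+y/10)
print("foot",onz("top",z(275,312),0.005),"tube top",onz("top",z(255,240),.103))
z=lambda x,y:(225+x/10,150+y/10)
print("scene tube top",onz("scene",z(250,148),.103),"foot bottom",onz("scene",z(240,440),0.005))
```

```text
[[ 0.4015  0.0282  0.0288]
 [ 0.4003  0.0014  0.0169]
 [ 0.4019  0.0366  0.0333]
 [ 0.4027  0.0571  0.0281]
 [ 0.4002 -0.0016  0.0296]
 [ 0.4016  0.0299  0.0608]
 [ 0.4009  0.0151  0.0013]]
line ang above horiz toward -y -24.017745776617748 0.0293452580934073
proj C face [211.60706041 218.1383439 ] C top [228.88606921 221.78755586]
foot [0.603748   0.13966655 0.005     ] tube top [0.60268327 0.13671589 0.103     ]
scene tube top [0.60323763 0.12691794 0.103     ] foot bottom [0.59506802 0.1234653  0.005     ]
```

```bash
cat >> h.py <<'E'
from scipy.spatial.transform import Rotation as Ro
def Rt():
    q=env.observe()["ee_rot"]; return Ro.from_quat([q[1],q[2],q[3],q[0]]).as_matrix()
def shift(tgt,base=None):
    p=np.array(env.observe()["eef_pos"]) if base is None else np.array(base)
    return np.round(Rt().T@(np.array(tgt)-p)*100,2)
def head():
    y=Rt()[:,1]; return np.degrees(np.arctan2(y[1],y[0]))
E
python3 - <<'E'
from h import *
print(shift((.442,-.045,.2)),head())
E
```

```text
[-43.54 -53.65   3.14] 72.76739133118814
```

Call:
apply_moves --steps '[-3.6,-4.5,0,6.3,0.25,-7.3,-9,0,12.5,0.25,-10.9,-13.4,0,18.8,0.25,-14.5,-17.9,0,25,0.25,-18.1,-22.4,0,31.3,0.25,-21.8,-26.8,0,37.6,0.25,-25.4,-31.3,1,43.9,0.25,-29,-35.8,1.5,50.1,0.25,-32.7,-40.2,2,56.4,0.25,-36.3,-44.7,2.5,62.7,0.25,-39.9,-49.2,3,69,0.25,-43.5,-53.7,3.1,75.2,0.25]'

```text
t: 1.6
eef_pos: [0.4417, -0.0465, 0.2001]
ee_rot: [-0.0, 0.723, 0.691, 0.0]
ft_force: [1.1, 1.7, 0.2]
opening: 0.0641
```

Run:
```python
from h import *
o=env.observe(); print(o["t"],np.round(o["eef_pos"],4),head(),o["opening"],o["ft_force"],np.round(o["joint_positions"],2))
for n in("scene","top"):
    im=env.read_camera(n); cv2.imwrite(f"pics/{n}1.png",im)
    print(n,proj(n,o["eef_pos"]))
zoom(cv2.imread("pics/scene1.png"),150,100,310,220,5,"pics/s1z.png");zoom(cv2.imread("pics/top1.png"),180,150,300,240,6,"pics/t1z.png")
```

```text
1.6 [ 0.4417 -0.0465  0.2001] -2.615830525794244 0.06411403164595218 [1.05585902 1.65313747 0.18326953] [-0.58  0.14  0.65  2.08 -0.1   0.95  0.07]
scene [237.29458105 169.81409118]
top [255.946499   214.69763364]
```

View pics/s1z.png

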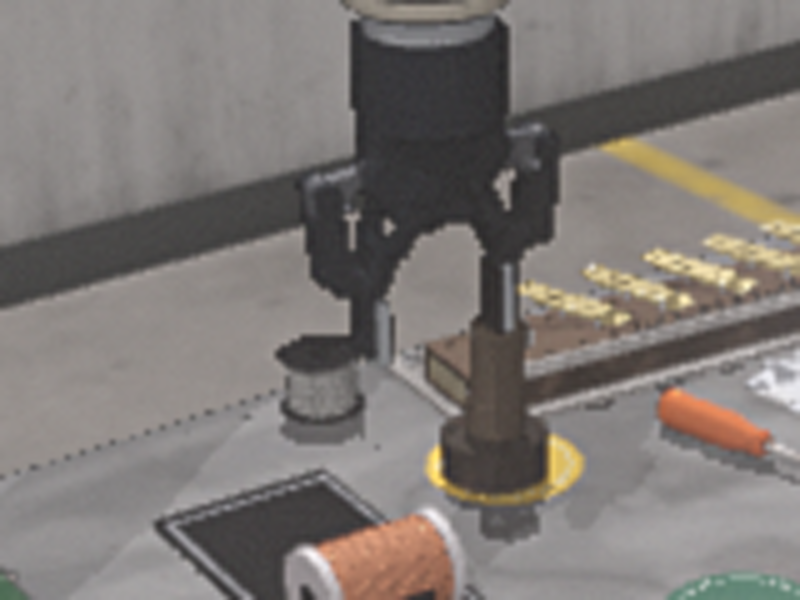

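View pics/t1z.png

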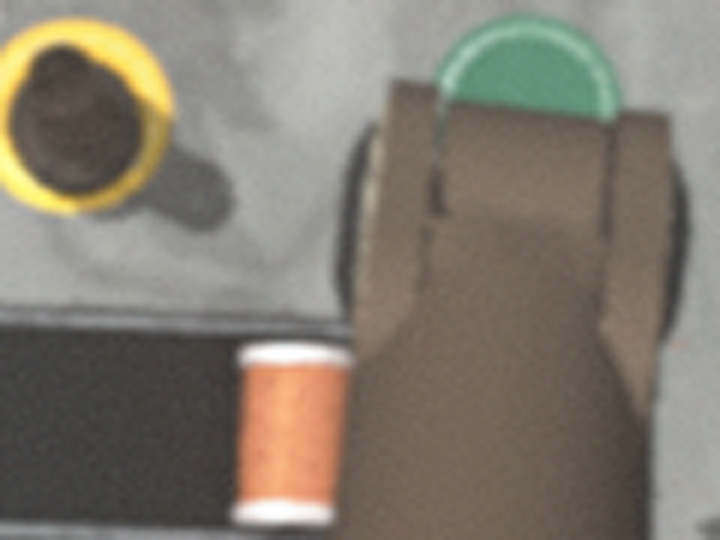

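In the scene view the fingertips are at about (225,171) and (251,165). Their midpoint lies about 3 px below the projected tips, so the scene camera reads low. That accounts for its offset from the top view, so I'll trust the top camera. Next I'll lower the fingers on the coil's -y side.

Call:
apply_moves --steps '[0,0,4,0,0.25,0,0,8,0,0.25,0,0,12,0,0.25,0,0,15,0,0.25,0,0,17.5,0,0.25,0,0,18.6,0,0.25,0,0,18.6,0,0.25]'

```text
t: 2.58
eef_pos: [0.4411, -0.0447, 0.014]
ee_rot: [-0.0, 0.722, 0.692, -0.0]
ft_force: [0.1, 0.0, 0.0]
opening: 0.0639
```

Run:
```python
from h import *
o=env.observe(); print(o["t"],np.round(o["eef_pos"],4),head(),o["opening"],o["ft_force"])
print(shift((.4435,.01,.014)), np.round(Rt(),3))
im=env.read_camera("scene"); zoom(im,170,150,290,240,6,"pics/s2z.png")
```

```text
2.575 [ 0.4411 -0.0447  0.014 ] -2.4280661237717216 0.06390086660186871 [0.1302918  0.02890317 0.00335746]
[ 5.48  0.   -0.  ] [[ 0.042  0.999 -0.001]
 [ 0.999 -0.042  0.   ]
 [-0.    -0.001 -1.   ]]
```

View pics/s2z.png

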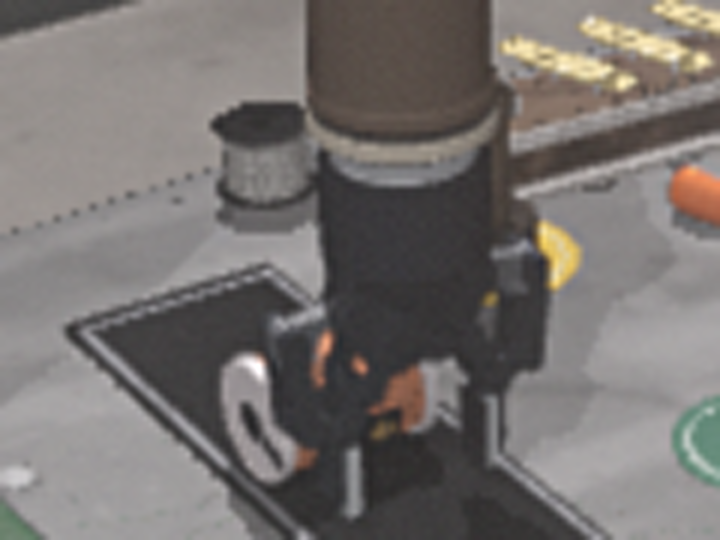

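Fingers are down clear of the coil, with tips at zoom (350,510) and (495,460). The coil still shows its line at the same angle. I'll push slowly for the first stage.

Call:
apply_moves --steps '[1.3,0,0,0,0.25,2.3,0,0,0,0.25,2.8,0,0,0,0.25,3.2,0,0,0,0.25,3.6,0,0,0,0.25,4.1,0,0,0,0.25,4.6,0,0,0,0.25,5,0,0,0,0.25,5.3,0,0,0,0.25,5.5,0,0,0,0.25,5.5,0,0,0,0.25]'

```text
t: 4.0
eef_pos: [0.4439, 0.0103, 0.0143]
ee_rot: [-0.0, 0.722, 0.692, 0.0]
ft_force: [-0.4, -0.4, 1.0]
opening: 0.0642
```

Run:
```python
from h import *
o=env.observe(); print(o["t"],np.round(o["eef_pos"],4),head(),o["opening"],o["ft_force"])
im=env.read_camera("scene"); zoom(im,170,150,290,240,6,"pics/s3z.png");im=env.read_camera("top"); zoom(im,150,150,290,255,5,"pics/t3z.png")
```

```text
4.0 [0.4439 0.0103 0.0143] -2.418942139294061 0.06420641208257342 [-0.42809825 -0.42052892  0.96652804]
```

View pics/s3z.png

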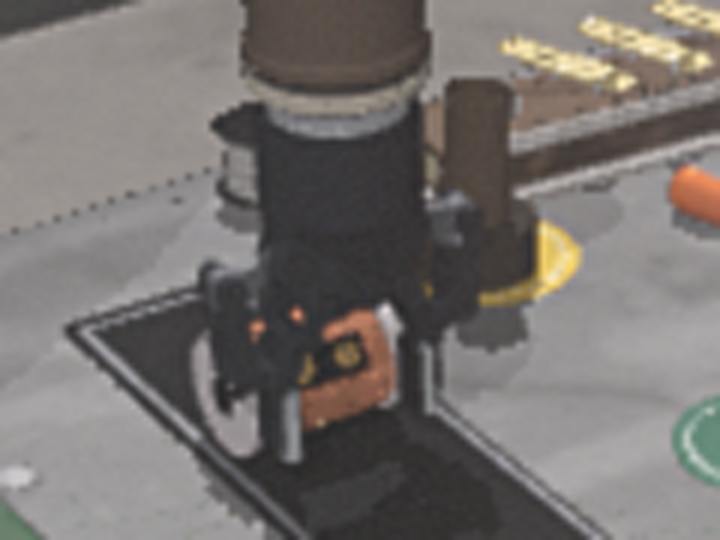

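View pics/t3z.png

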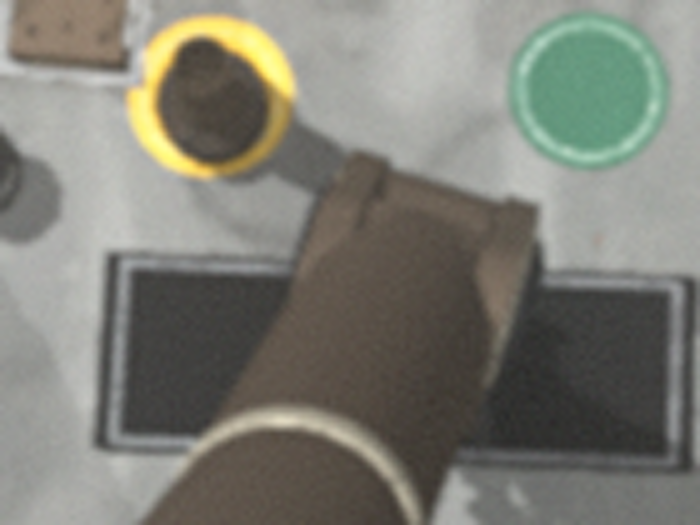

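The terminals have rolled up to roughly horizontal (zoom (335,360)), as expected from about 24 mm of roll, so there is no slipping. I'll continue slowly and then back off to look.

Call:
apply_moves --steps '[0.2,0,0,0,0.25,0.6,0,0,0,0.25,1,0,0,0,0.25,1.5,0,0,0,0.25,1.9,0,0,0,0.25,2.3,0,0,0,0.25,2.6,0,0,0,0.25,2.9,0,0,0,0.25,3.1,0,0,0,0.25,3.2,0,0,0,0.25,3.2,0,0,0,0.25,2.2,0,0,0,0.25]'

```text
t: 5.6
eef_pos: [0.4448, 0.0322, 0.0142]
ee_rot: [-0.0, 0.721, 0.692, 0.0]
ft_force: [-0.7, 0.1, -0.3]
opening: 0.0641
```

Call:
apply_moves --steps '[-1.5,0,0,0,0.25,-4,0,0,0,0.25,-7,0,-4,0,0.25,-11,0,-10,0,0.25,-15,-2,-15,0,0.25,-18,-2,-18,0,0.25]'

```text
t: 6.35
eef_pos: [0.4156, -0.1493, 0.1959]
ee_rot: [-0.0, 0.723, 0.691, 0.0]
ft_force: [2.0, 0.1, 0.4]
opening: 0.0637
```

Run:
```python
from h import *
o=env.observe(); print(o["t"],np.round(o["eef_pos"],4),head(),o["opening"],o["ft_force"])
im=env.read_camera("scene"); cv2.imwrite("pics/scene4.png",im); zoom(im,185,180,245,225,13,"pics/s4z.png");im=env.read_camera("top"); cv2.imwrite("pics/top4.png",im);zoom(im,150,150,290,255,5,"pics/t4z.png")
```

```text
6.35 [ 0.4156 -0.1493  0.1959] -2.5393322085655643 0.06368115196933392 [1.96288466 0.10703084 0.38576537]
```

View pics/s4z.png

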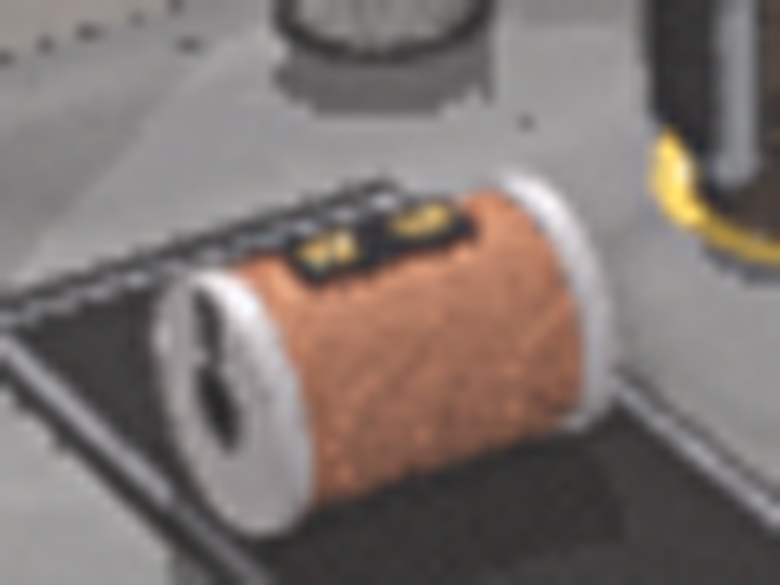

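View pics/t4z.png

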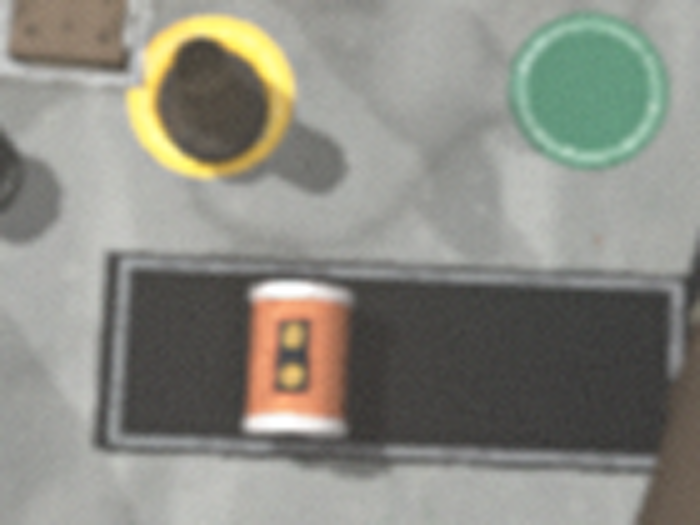

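The terminals now point nearly straight up: the pad is at zoom (292,355) and the copper runs from 252 to 347 in the top view. Now I'll measure the residual angle.

Run:
```python
from h import *
t=cv2.imread("pics/top4.png")
h=cv2.cvtColor(t,cv2.COLOR_BGR2HSV);H,S,V=[h[...,i].astype(int) for i in range(3)]
r=np.zeros(H.shape,bool); r[205:240,192:224]=1
cop=((H<16)&(S>80)&(V>90)&r).astype(np.uint8)
c=max(cv2.findContours(cop,0,1)[0],key=cv2.contourArea); b=cv2.minAreaRect(c); print(b)
C=onz("top",b[0],.034); print("C",C)
pad=(((V<110)|((H>17)&(H<32)&(S>60)))&r).astype(np.uint8); pad[:, :202]=0; pad[:,216:]=0; pad[:214]=0; pad[229:]=0
m=cv2.moments(pad,True); uv=(m["m10"]/m["m00"],m["m01"]/m["m00"]); P=onz("top",uv,.0605)
print(uv,m["m00"],P,"tilt toward +y deg",np.degrees(np.arcsin((P-C)[1]/.0265)))
# manual pad
P=onz("top",(150+292/5,150+355/5),.0605); print(P,np.degrees(np.arcsin((P-C)[1]/.0265)))
nx=np.array([.999,-.043,0])
def face(uv):
    c,d=ray("scene",uv); k=((C-.042*nx-c)@nx)/(d@nx); return c+k*d
z=lambda x,y:(185+x/13,180+y/13)
a,b=face(z(221,405)),face(z(205,300)); d=b-a; print("line",a,b,"tilt toward +y",np.degrees(np.arctan2(d[1],d[2])))
```

```text
((209.0, 221.0), (22.0, 20.0), 90.0)
C [0.44608144 0.08607028 0.034     ]
(208.08928571428572, 220.69642857142858) 56.0 [0.44369948 0.0872113  0.0605    ] tilt toward +y deg 2.4677718771656014
[0.44281008 0.08630286 0.0605    ] 0.5028668014675063
line [0.40404631 0.08608445 0.02854632] [0.4042219  0.09016385 0.05326106] tilt toward +y 9.37268719250902
```

Run:
```python
from h import *
t=cv2.imread("pics/top4.png").astype(int); s=cv2.imread("pics/scene4.png").astype(int)
print("red-blue cols 195..223 (rows 229-233)",(t[229:233,195:224,2]-t[229:233,195:224,0]).mean(0).round().tolist())
print("above pad rows 209-213",(t[209:213,195:224,2]-t[209:213,195:224,0]).mean(0).round().tolist())
print("pad red rows 215-227",t[215:228,195:224,2].mean(0).round().tolist())
print(s[192:224,196:212,1])
```

```text
red-blue cols 195..223 (rows 229-233) [5.0, 4.0, 3.0, 18.0, 57.0, 96.0, 109.0, 108.0, 106.0, 107.0, 106.0, 106.0, 107.0, 108.0, 110.0, 112.0, 112.0, 112.0, 112.0, 101.0, 90.0, 80.0, 67.0, 44.0, 18.0, 6.0, 6.0, 4.0, 5.0]
above pad rows 209-213 [6.0, 6.0, 7.0, 4.0, 12.0, 41.0, 75.0, 94.0, 95.0, 94.0, 95.0, 96.0, 97.0, 97.0, 97.0, 98.0, 98.0, 96.0, 93.0, 88.0, 77.0, 66.0, 53.0, 39.0, 25.0, 12.0, 4.0, 5.0, 4.0]
pad red rows 215-227 [70.0, 69.0, 67.0, 69.0, 107.0, 169.0, 216.0, 233.0, 235.0, 215.0, 163.0, 141.0, 165.0, 179.0, 162.0, 127.0, 138.0, 194.0, 217.0, 210.0, 194.0, 175.0, 154.0, 127.0, 93.0, 68.0, 62.0, 62.0, 61.0]
[[148 148 147 147 146 147 149 147 147 148 153 156 154 156 154 153]
 [146 146 146 148 147 149 149 150 150 148 152 159 160 158 158 154]
 [147 147 149 147 150 151 152 155 156 156 157 159 155 157 155 115]
 [147 148 149 154 154 157 158 160 157 156 155 154 113 109  83  82]
 [152 151 152 155 156 156 155 153 130 109  97  81  80  89 110 139]
 [154 154 149 152 149 129 105  82  74  83 106 111 138 107  86  99]
 [156 149 109 100  79  79  75 106 107 116 103  64  85 117 132 171]
 [10
[... 971 characters left out ...]
 144 154 160 145 102  98 102]
 [ 59  54  82 143 148 140  94 122 145 143 148 156 156 103 108  96]
 [ 86  58  67 109 147 148 141 144 144 142 141 151 151 102  90  95]
 [138  87  56  81 141 146 144 144 145 142 138 144 146  98  89 106]
 [123 138  74  64 106 146 143 143 143 142 139 139 138  89  81  82]
 [ 74 119  88  66  76 137 148 144 144 145 143 130 115  70  62  61]
 [ 60  63  79  95  69  84 147 146 147 147 141 119  75  51  49  50]
 [104  58  53  80  96  71  83 121 144 142 120  81  49  49  48  51]
 [152 103  57  55  81  97  78  60  72  62  53  51  49  51  54  54]
 [160 151  90  59  57  79 101  79  56  49  48  54  56  52  54  54]
 [156 148 100  89  68  59  79 101  82  58  52  52  53  55  50  56]]
```

Measured from the top view, the tilt is about 4° past vertical. Hand-picked scene pixels say about 9°, and the roll distance says about -2°. All are inside 15°, so I'll leave the coil alone and go to the solenoid tube.

Run:
```python
from h import *
print(shift((.603,.136,.2)))
```

```text
[29.74 17.06 -0.06]
```

Call:
apply_moves --steps '[4,2.3,0,0,0,8,4.6,0,0,0,12,6.9,0,0,0,16,9.2,0,0,0,20,11.5,0,0,0,24,13.8,0,0,0,27.5,15.8,0,0,0,29.7,17,0,0,0,29.7,17,0,0,0,29.7,17,0,0,0]'

```text
t: 7.7
eef_pos: [0.5991, 0.141, 0.1935]
ee_rot: [-0.0, 0.722, 0.691, -0.001]
ft_force: [0.3, 0.3, -0.3]
opening: 0.0854
```

Run:
```python
from h import *
o=env.observe(); print(o["t"],np.round(o["eef_pos"],4),head(),o["opening"],o["ft_force"],np.round(o["joint_positions"],2))
im=env.read_camera("scene"); zoom(im,185,100,345,220,5,"pics/s5z.png")
print(shift((.603,.136,.045)))
```

```text
7.7 [0.5991 0.141  0.1935] -2.519381682540978 0.0853975442247688 [ 0.34230476  0.3181581  -0.30482018] [-0.72  0.47  0.57  1.69 -0.28  1.06 -0.1 ]
[-0.46  0.42 14.88]
```

View pics/s5z.png

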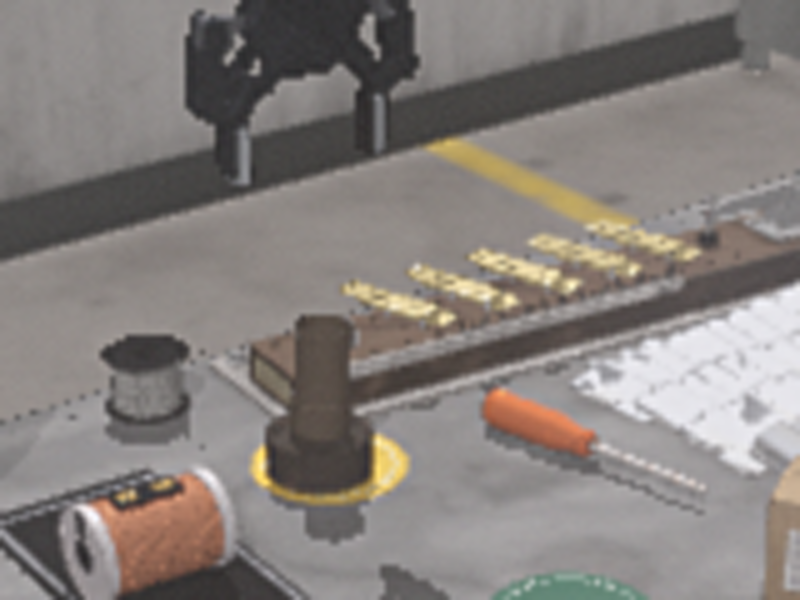

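The fingertips are at scene px (233,137) and (260,130), above and slightly to the left of the tube top at (250,165). I'll use this to check relative alignment before descending.

Run:
```python
from h import *
for z in (.2,.2065): print(z,onz("scene",(246.7,133.3),z))
print(proj("scene",(.5991,.141,.2065)), proj("scene",(.603,.136,.103)),proj("scene",(.5991,.141,.103)))
im=env.read_camera("top"); cv2.imwrite("pics/top5.png",im); zoom(im,150,110,290,215,5,"pics/t5z.png")
```

```text
0.2 [0.60551997 0.14460747 0.2       ]
0.2065 [0.5961126  0.13104428 0.2065    ]
[245.59510359 132.09152815] [248.22465668 163.81509706] [246.25474149 163.58884297]
```

View pics/t5z.png

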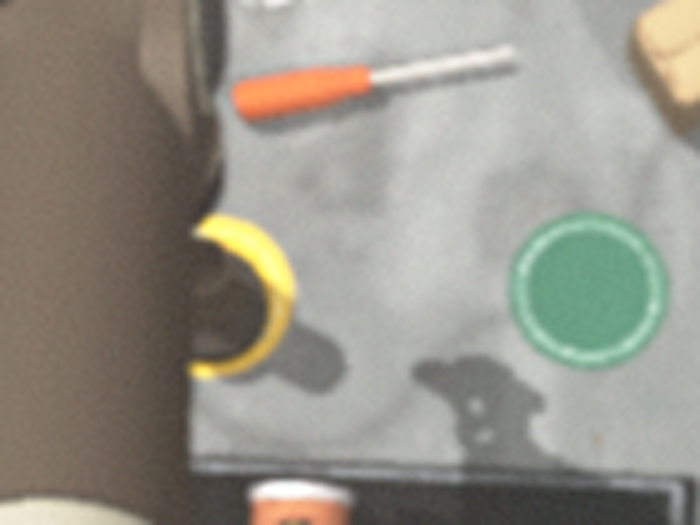

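The scene camera's bias on the fingers, (+1,+1) px, gives a tube prediction of (249.3,165.0). The observed position is (250,165), so the tube position is confirmed. The top view is blocked by the forearm but shows nothing disturbed. I'll align and descend.

Call:
apply_moves --steps '[-0.5,0.4,0,0,0,-0.5,0.4,3,0,0,-0.5,0.4,6,0,0,-0.5,0.4,8,0,0,-0.5,0.4,10,0,0,-0.5,0.4,12,0,0,-0.5,0.4,13.8,0,0,-0.5,0.4,14.9,0,0,-0.5,0.4,14.9,0,0]'

```text
t: 8.93
eef_pos: [0.603, 0.1373, 0.0444]
ee_rot: [-0.0, 0.722, 0.692, -0.001]
ft_force: [-0.2, -0.8, 0.3]
opening: 0.0854
```

Run:
```python
from h import *
o=env.observe(); print(o["t"],np.round(o["eef_pos"],4),head(),o["opening"],o["ft_force"])
im=env.read_camera("scene"); zoom(im,205,120,305,205,7,"pics/s6z.png")
```

```text
8.925 [0.603  0.1373 0.0444] -2.436044057844561 0.08536857950188081 [-0.17695304 -0.77636136  0.26225177]
```

View pics/s6z.png

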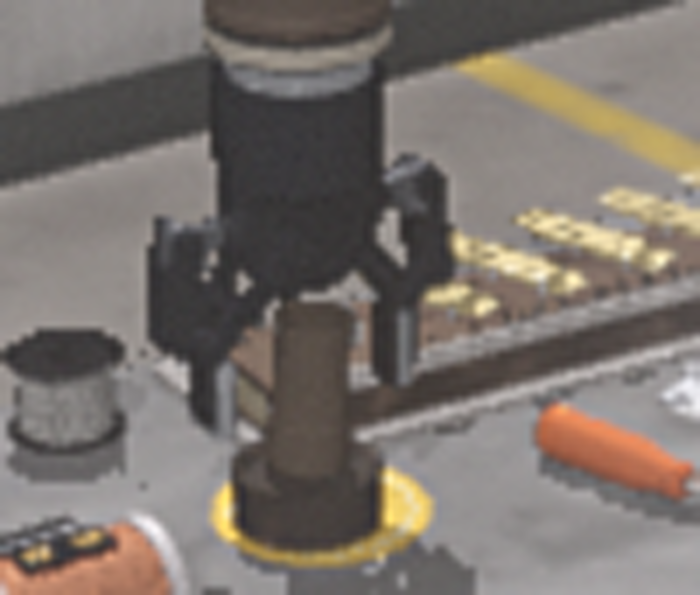

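The tube (zoom (311,405)) is centred between the tips at (220,430) and (400,380), and the body clears the tube top. I'll close.

Call:
apply_moves --steps '[0,0,0,0,0.3,0,0,0,0,0.45,0,0,0,0,0.55,0,0,0,0,0.6,0,0,0,0,0.7,0,0,0,0,0.7,0,0,0,0,0.7]'

```text
t: 9.85
eef_pos: [0.6042, 0.1376, 0.0466]
ee_rot: [0.0, 0.722, 0.692, 0.001]
ft_force: [-0.4, 0.3, 9.0]
opening: 0.037
```

Run:
```python
from h import *
o=env.observe(); print(o["t"],np.round(o["eef_pos"],4),head(),o["opening"],o["ft_force"],o["torque"])
im=env.read_camera("scene"); zoom(im,205,120,305,205,7,"pics/s7z.png")
print(shift((.615,-.093,.0444)))
```

```text
9.85 [0.6042 0.1376 0.0466] -2.435956519301143 0.036956203107221405 [-0.35394372  0.3465683   8.96413098] [-0.08780325  0.4693958  -0.00726372]
[-22.99   2.06   0.2 ]
```

View pics/s7z.png

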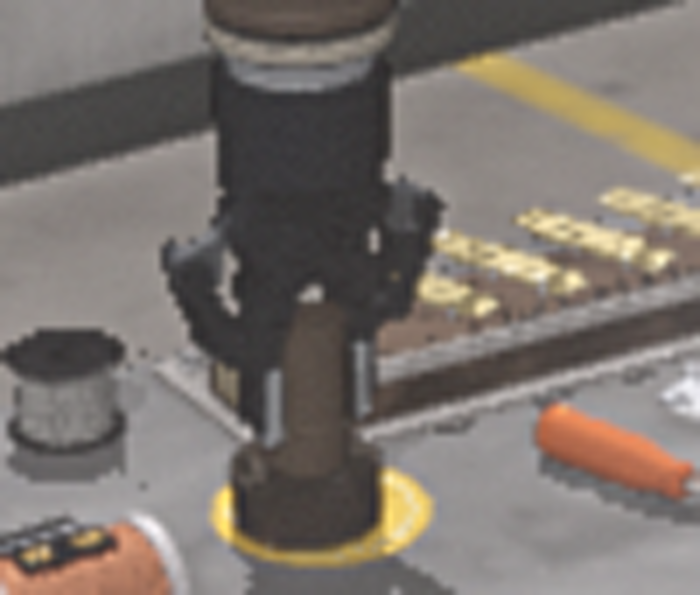

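The tube is gripped (opening 37 mm) and the foot is still flat on the yellow disc. There is about 9 N of downward press, so I'll ease up 2 mm in command while sliding.

Call:
apply_moves --steps '[0,0,-0.2,0,0.7,-0.8,0.1,-0.2,0,0.7,-2.4,0.2,-0.2,0,0.7,-4.5,0.4,-0.2,0,0.7,-6.8,0.7,-0.2,0,0.7,-9.1,0.9,-0.2,0,0.7,-11.4,1.1,-0.2,0,0.7,-13.7,1.3,-0.2,0,0.7,-16,1.5,-0.2,0,0.7,-18.2,1.8,-0.2,0,0.7,-20,2,-0.2,0,0.7,-21.3,2.1,-0.2,0,0.7]'

```text
t: 11.4
eef_pos: [0.615, -0.0785, 0.0471]
ee_rot: [0.0, 0.723, 0.691, -0.0]
ft_force: [0.9, -0.7, -5.3]
opening: 0.0367
```

Run:
```python
from h import *
o=env.observe(); print(o["t"],np.round(o["eef_pos"],4),head(),o["opening"],o["ft_force"],o["torque"])
im=env.read_camera("scene"); zoom(im,250,130,350,250,5,"pics/s8z.png")
im=env.read_camera("top"); zoom(im,210,110,330,215,5,"pics/t8z.png")
print(shift((.615,-.093,.0444)))
```

```text
11.4 [ 0.615  -0.0785  0.0471] -2.534530340017859 0.03665548066017634 [ 0.85037641 -0.65505021 -5.31430833] [-0.02709137 -0.03865516 -0.0077567 ]
[-1.41  0.06  0.29]
```

View pics/s8z.png

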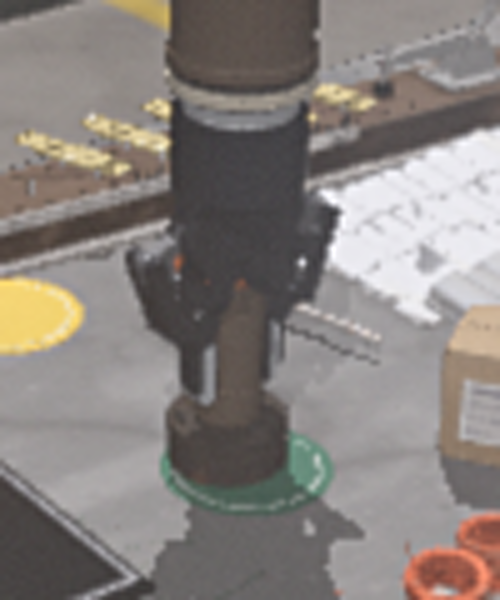

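View pics/t8z.png

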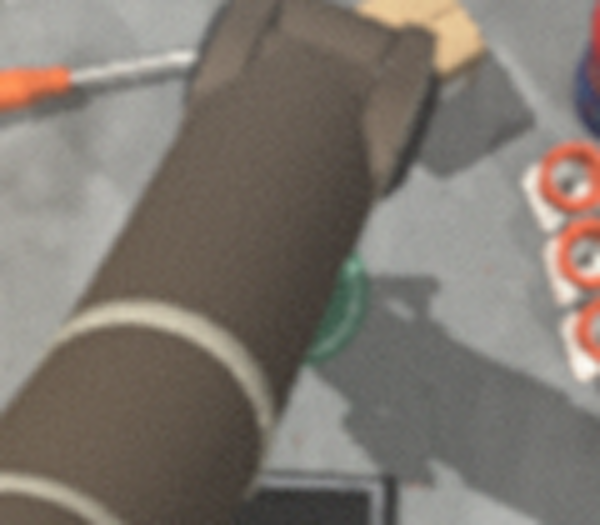

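The foot stands on the left/back part of the green disc: foot spans 165–290 and disc spans 162–333 in zoom. It needs about 15 mm more along -y, which agrees with the plan. I'll finish the slide and lower 1 mm.

Call:
apply_moves --steps '[-0.7,0,0,0,0.7,-1.2,0.1,0,0,0.7,-1.5,0.1,0,0,0.7,-1.5,0.1,0.1,0,0.7,-1.5,0.1,0.2,0,0.7,-1.5,0.1,0.2,0,0.7]'

```text
t: 12.25
eef_pos: [0.6161, -0.0916, 0.0466]
ee_rot: [0.0, 0.722, 0.692, 0.0]
ft_force: [-3.3, -0.6, 8.2]
opening: 0.0368
```

Run:
```python
from h import *
o=env.observe(); print(o["t"],np.round(o["eef_pos"],4),head(),o["opening"],o["ft_force"],o["torque"])
im=env.read_camera("scene"); cv2.imwrite("pics/scene9.png",im);zoom(im,270,180,330,245,9,"pics/s9z.png")
G=(.6155,-.0915)
for r,z in((.05,.001),(.035,.001)):
    P=[proj("scene",(G[0]+r*np.cos(a),G[1]+r*np.sin(a),z)) for a in np.linspace(0,6.28,60)]; P=np.array(P); print(r,(P.min(0)-[270,180])*9,(P.max(0)-[270,180])*9)
```

```text
12.25 [ 0.6161 -0.0916  0.0466] -2.431162984549326 0.0368202512768519 [-3.3125736  -0.62310545  8.21416896] [-0.16510763  1.13771953  0.03891715]
0.05 [ 97.69309736 296.24780531] [412.09793607 463.28953978]
0.035 [144.73111976 319.9678591 ] [364.75632517 436.83547526]
```

View pics/s9z.png

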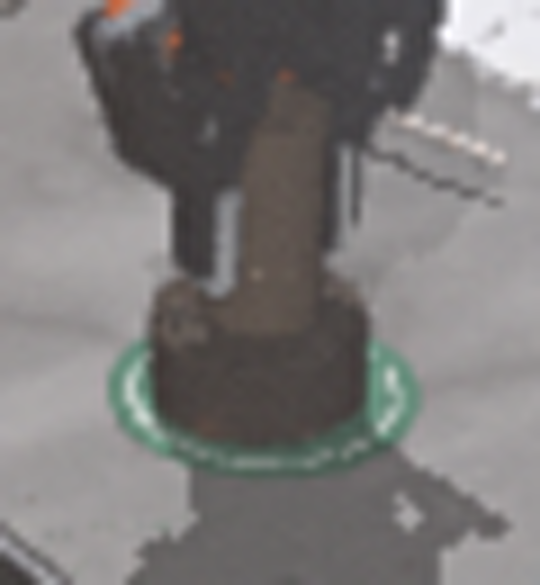

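The foot (150–373, bottom 445) is centred within the green disc (108–422, bottom 473), within about 2 mm. I'll release and lift off.

Call:
apply_moves --steps '[0,0,-0.1,0,0.7,0,0,-0.1,0,0.5,0,0,-0.1,0,0.3,0,0,-0.1,0,0.1,0,0,-0.1,0,0,0,0,-0.1,0,0,0,0,-2,0,0,0,0,-5,0,0,0,0,-8,0,0,0,0,-12,0,0,0,0,-16,0,0,0,0,-19,0,0]'

```text
t: 13.8
eef_pos: [0.616, -0.0917, 0.2387]
ee_rot: [0.001, 0.722, 0.692, 0.001]
ft_force: [0.1, -1.2, 0.7]
opening: 0.0856
```

Run:
```python
from h import *
o=env.observe(); print(o["t"],np.round(o["eef_pos"],4),o["opening"],o["ft_force"])
print(shift((.3,-.45,.3)), np.round(o["joint_positions"],2))
```

```text
13.8 [ 0.616  -0.0917  0.2387] 0.08563944435972021 [ 0.12026739 -1.20111835  0.70419045]
[-37.15 -30.01  -6.21] [-0.34  0.44  0.58  1.62 -0.26  1.15  0.25]
```

Call:
apply_moves --steps '[-3,-3,-1,0,0,-6,-6,-2,0,0,-9,-9,-3,0,0,-12,-12,-4,0,0,-15,-15,-4,0,0,-18,-17.5,-4,0,0,-21,-20,-4,0,0,-24,-22.5,-4,0,0,-27,-25,-4,0,0,-30,-27,-4,0,0,-30,-27,-4,0,0]'

```text
t: 15.18
eef_pos: [0.3307, -0.382, 0.2767]
ee_rot: [0.001, 0.724, 0.69, 0.0]
ft_force: [0.8, 0.4, 0.2]
opening: 0.0856
```

Run:
```python
from h import *
o=env.observe(); print(o["t"],np.round(o["eef_pos"],4),o["ft_force"])
s=env.read_camera("scene");t=env.read_camera("top"); cv2.imwrite("pics/scene10.png",s);cv2.imwrite("pics/top10.png",t)
zoom(s,175,140,345,265,4.5,"pics/s10z.png"); zoom(t,130,105,350,270,3.6,"pics/t10z.png")
```

```text
15.175 [ 0.3307 -0.382   0.2767] [0.81919658 0.36153792 0.18738219]
```

View pics/s10z.png

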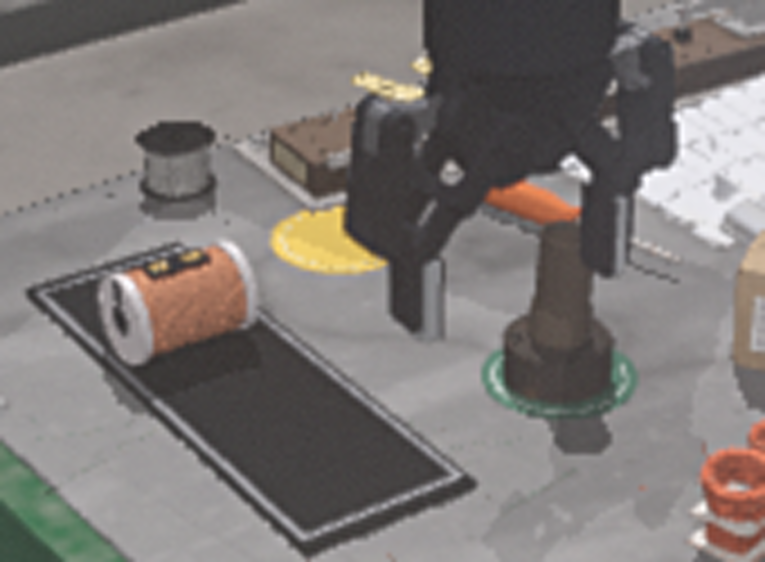

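View pics/t10z.png

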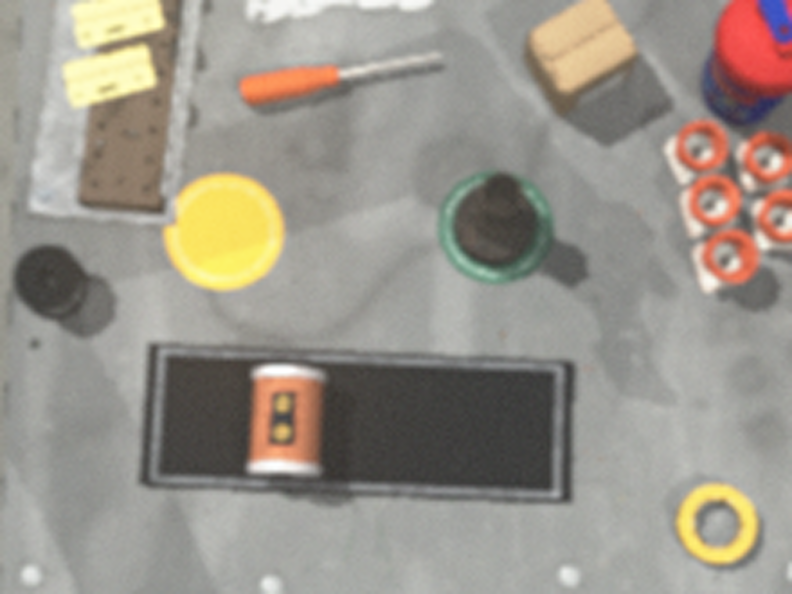

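The final views show everything in place:
- **Solenoid:** the foot's centre (zoom x≈496) coincides with the green disc's (439–553). The ring is visible all round, and the gap at the bottom is 18 px (about 15 mm), as expected.
- **Coil:** the terminals are up at (282,418) on the mat.
- **Bystanders:** they sit where they were in the first picture.

I'll do one numeric check of the bystanders and then hand in.

Run:
```python
from h import *
a=cv2.imread("pics/top0.png");b=cv2.imread("pics/top10.png")
for n,(x0,y0,x1,y1) in dict(driver=(194,115,255,138),reel=(132,170,158,196),carton=(274,102,308,136),tape=(314,236,344,266)).items():
    d=cv2.phaseCorrelate(np.float32(cv2.cvtColor(a[y0:y1,x0:x1],6)),np.float32(cv2.cvtColor(b[y0:y1,x0:x1],6)))
    print(n,"shift px",np.round(d[0],2))
h=cv2.cvtColor(b,cv2.COLOR_BGR2HSV); m=((h[...,0]>55)&(h[...,0]<100)&(h[...,1]>35)).astype(np.uint8); m[:150]=0;m[190:]=0;m[:,:245]=0;m[:,290:]=0
e=cv2.fitEllipse(cv2.convexHull(max(cv2.findContours(m,0,1)[0],key=len))); print("green",onz("top",e[0],.001)[:2])
foot=[(130+496/3.6,105+(265/3.6)-11.3)]; print("foot",onz("top",foot[0],.003)[:2])
env.sign_off(); print("handed in at",env.observe()["t"])
```

```text
driver shift px [ 0.04 -0.07]
reel shift px [0.56 0.48]
carton shift px [-0.05 -0.1 ]
tape shift px [-0.15 -0.07]
green [ 0.61508071 -0.0906323 ]
foot [ 0.6160514  -0.09231515]
the job is handed in; nothing more can be done
the job is handed in; nothing more can be done
```

I rolled the coil about 59 mm along the mat, pushing on both flanges with the fingers, until its terminals faced up. I then gripped the solenoid tube, slid the body from the yellow disc to the green disc, released it and moved the arm clear. I handed the job in at about 15 s.

**Solenoid:** in the last top view its foot is about 2 mm from the green disc's centre and wholly on the disc. It stood upright. While sliding, the wrist force read about its own weight, so it may have been carried up to about 1 mm clear of the bench, well under the 10 mm limit.

**Coil:** it rests near the mat's long centre line, about 60 mm from the mat's middle. My three tilt estimates disagree:

| Estimate | Tilt from vertical |
|---|---|
| Top view | about 4–5° past vertical |
| Line on the end face, scene view (few pixels) | about 9–12° past vertical |
| Roll distance | about 2° short of vertical |

All are inside the 15° limit, so I left it.

**Bystanders:** the driver, carton and tape show no shift in the top view. The reel's reading was 0.6 px (about 2 mm), close to measurement noise.

**Camera disagreement:** the scene camera read 5–10 mm off the top camera. The gripper's known position showed the scene camera reading low, so I used the top camera for positions.

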